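Mount a full solder reel on its stand and thread the axle

ROBOT

A 6-joint arm with a two-finger parallel gripper is mounted at the origin on the work surface. World frame = base frame: x ahead of the robot, y to its left, z up, the work surface at z = 0. Lengths are in m, angles in rad, forces in N, time in s.
With the tool pointing down it reaches from about 0.3 to 1 m from the base axis. Payload 5.1 kg.
Tool frame: the origin (TCP) lies midway between the tips of the shut fingers; the grasp point (between the pads) lies 19 mm behind it; z points along the fingers, y is the line along which they close (so a half turn about z gives the same grasp; the last joint's range is limited). The gripper opens to 95 mm and grips with 3 to 60 N. Pads are 20 mm wide; open, the fingers measure 119 mm over their backs; the gripper's body (75 mm by 180 mm) begins 59 mm behind the grasp point.
Start: joints at [-1.358, 0.124, 1.65, -0, 1.367, -0.083], TCP at [0.189, -0.622, 0.215] pointing down, gripper open.
Joint ranges: [-2.61, 2.61], [-1.02, 2.33], [0.03, 2.71], [-1.35, 4.49], [0.32, 2.68], [-2.91, 2.91]. Speed limits (rad/s): [2.57, 2.57, 3.14, 3.14, 3.14, 3.14].

INTERFACE

Orientations are given as a rotation vector (axis times angle).
In Python, from rig import arm gives the robot as it stands.
- The arm moves only by the shell command python3 -m jog 'ROWS' [FORCE]. ROWS is JSON, a list that holds one entry, the list of rows, each a list of 7 numbers: the opening, from 0 (shut) to 1 (fully open), then the shift along the tool's x, y, z in mm, then the turn, a rotation vector about the tool's x, y, z in rad. In form: [[[hand, dx, dy, dz, rx, ry, rz], ...]]. A call has 1 to 20 rows; each row is the pose to reach, as a shift and turn from the pose commanded when the call began, along the tool's axes at that moment; what a row does not reach only later rows make up. A row lasts 1/8 s, in which the tool goes at most 62.5 mm and 10.7 degrees, less where a joint would pass 70% of its speed; a pose out of reach is approached as far as the arm can. A call with a gripper value outside its range is refused whole. The fingers move at their own pace and stop on an object; FORCE is the grip in N (left out, the last holds). Time passes only in rows, so rows that repeat a pose let the fingers close. It gives the time, the measured TCP pose, the force and the opening at its end, in the units of the state.
- arm.get_obs(): the state, without advancing time (a new reading comes with each control period).
- arm.camera(name): name is "side" or "top"; returns a dict with "pixels" (480x640x3 uint8, blue, green, red), "fx", "fy", "cx", "cy" (pixels), "D" ([k1, k2, p1, p2, k3] as OpenCV has them; the pictures are not rectified), "R" (3x3) and "t" (3): a world point X has camera coordinates R X + t. Camera axes: x right, y down, z forward; pixel columns grow to the right and rows downward; lengths in m; the calibration is good to about 2 mm. A picture is of the moment at which its call begins. There is no depth.
- arm.job_done(): hands the job in, once; it reports no verdict.
The state is a dict: "t": time; "joints": joint angles; "joint_vel": joint speeds; "joint_efforts": joint torques, N m; "tool_pos": TCP position; "tcp_rot": TCP orientation; "ft_force": force on the tool from outside, world axes, zero at the start; "ft_torque": the same for the moment, N m; "width": finger opening in m.
Only numpy, scipy, OpenCV 4.12 (cv2) and the standard library are available. Lean on these libraries where they do the work, as an engineer would, in place of code of your own. Each camera call takes 0.05 s, during which the arm holds its last target. There are 200 camera calls.

TASK

Load the full reel of solder on the red reel stand: lift it out of the blue tray, set it down between the two uprights and let go. Then take the axle by its red grip and thread it from the robot's right through the first upright, the reel and the second upright, until its collar is fully home against the first upright so that the reel is held on it. Feel for the hole and slide the axle in gently, without forcing it, and leave the empty reel and everything else alone.

Things in the scene. Friction and masses are not known exactly. Their poses are not given: they have to be found in the camera images.
- stand: Reel stand, screwed down. Origin: middle of the underside of its plywood base (130 x 160 x 14 mm) on the table; y runs along the axle's line from the first upright (-y, robot's right) to the second (+y). A red steel U-bracket is clamped on it rigidly through slots, anywhere up to 8 mm to -x or +x of the base's middle (both uprights together): not measured, so the hole has to be felt for, or seen.
- stand_floor (a point): Middle of the bracket's flat floor (base's middle), 17 mm above the table; a reel standing here has its centre 53 mm above the table. Lips 5 mm high at the bracket's middle +-28.5 mm (x) stop it rolling off. Uprights: flat plates 60 mm wide (x), 4 mm thick, outer faces at stand y = -40 and +40 mm, tops 73 mm above the table; bushes stand 8 mm inside them, 56 mm apart. Stand's axes.
- eye1 (a point): Middle of the hole in the outer face of the first upright as if the bracket stood at the base's middle (the true one is up to 8 mm to -x or +x of here), 53 mm above the table, at stand y = -40 mm. The hole is 11.8 mm wide, in a white bush flush with the flat red face, 6 mm long, then opening inwards. A blunt nose more than 1.4 mm off meets the flat face and stops. Stand's axes.
- eye2 (a point): The same for the second upright's bush: its inner mouth at stand y = +28 mm, 53 mm above the table, a funnel 20 mm wide narrowing over 6 mm to the 11.8 mm bore, which ends flush with the outer face at y = +40 mm. Shifted by the same amount as the first.
- reel_center (a point): Centre of the full reel of solder: black flanges 72 mm in diameter, 46 mm wide over all, wound with bare grey metal to 56 mm over the 40 mm between the flanges (rigid: grip there from above), bore 28 mm; 0.32 to 0.48 kg. Its y axis is the reel's axis, x and y level. It stands on its rims in either bay of the blue tray, centre 42 mm above the table; the tray's lips rise to 18 mm.
- empty_center (a point): Empty reel of the same shape, bare black core 36 mm in diameter, in the other bay of the blue tray. The point is its centre. Not to be disturbed.
- axle_grip (a point): Centre of the red square grip (20 x 20 mm, 40 mm along the axle) of the steel axle, 0.1 kg. Its x axis points to the nose, y is level. Along x from here: grip to 20, collar 28 mm in diameter to 24, rod 10 mm in diameter to the blunt nose at 111 mm (edge broken 0.5 mm). It starts level, 45 mm above the table, in the notches of the orange rest, nose roughly to +y, the grip free beyond the rest's -y end.
- axle_collar (a point): Centre of the collar's front face on the axle, 24 mm from the grip's centre; this face meets the first upright's outer face when home. Same axes as the grip.
- axle_nose (a point): Tip of the axle's nose, 111 mm from the grip's centre. Same axes as the grip.
- reel: The full reel as a body (origin at its centre).
- axle: The axle as a body (origin at the centre of its grip).
- tray: Blue plastic reel tray, 96 x 172 mm, floor 6 mm thick, fixed; origin under its middle; its two bays lie at y = +40 and -40 mm, reels' axes along its y.
- rest: Orange plastic axle rest, 56 x 86 mm, fixed; origin under its middle; notched ends at y = +34 and -34 mm, 49 mm high.
- tin_mid (a point): Tip-cleaning tin, 72 mm wide, 38 mm high; its middle. Bystander.
- jar_mid (a point): Small amber flux jar, 40 mm wide, 55 mm high; its middle. Bystander.
- iron_mid (a point): Soldering iron, 130 mm long, in a fixed yellow holder; a point near its middle. Bystander.
- driver_mid (a point): Green screwdriver, 150 mm long; a point near its middle. Bystander.
- pcb_mid (a point): Green circuit board, 50 x 70 mm; its middle. Bystander.
- cutters_mid (a point): Red-handled side cutters, 130 mm long; a point near the middle. Bystander.
There are look-alikes about, which are no part of the job. Leave any pink or purple look-alike of the axle alone.

How it is judged:
On the way, in this order (a step that is already met when the one before it is completed fails the run):
1. the full reel stands on the stand's floor between the uprights, let go (x of reel_center in the frame of stand between -0.0185 and 0.0185 m and y of reel_center in the frame of stand between -0.0065 and 0.0065 m and z of reel_center in the frame of stand between 0.05 and 0.0565 m and contact force between the fingers and reel below 0.1 N and linear speed of reel below 0.03 m/s and angle between the y axis of reel_center and the y axis of stand, either way round below 0.12 rad), for 0.2 s.
2. the axle's nose is through the first upright and inside the reel (y of axle_nose in the frame of stand above -0.012 m and x of axle_nose in the frame of stand between -0.0105 and 0.0105 m and z of axle_nose in the frame of stand between 0.0495 and 0.0565 m and x of reel_center in the frame of stand between -0.0185 and 0.0185 m and y of reel_center in the frame of stand between -0.0065 and 0.0065 m), for 0.1 s.
At the end, for the whole second after the job is handed in: Axle through both uprights and the reel (within 0.05 rad of the stand's y), collar within 2.5 mm of the first upright's outer face, nose 43 mm or more past the stand's middle; full reel standing within 6.5 mm of the middle between the uprights; both at rest, let go (y of axle_collar in the frame of stand between -0.0425 and -0.036 m and y of axle_nose in the frame of stand above 0.043 m and x of axle_nose in the frame of stand between -0.0105 and 0.0105 m and z of axle_nose in the frame of stand between 0.0495 and 0.0565 m and angle between the x axis of axle_grip and the y axis of stand, either way round below 0.05 rad and x of reel_center in the frame of stand between -0.0185 and 0.0185 m and y of reel_center in the frame of stand between -0.0065 and 0.0065 m and z of reel_center in the frame of stand between 0.05 and 0.0565 m and linear speed of each of axle, reel below 0.02 m/s and angular speed of each of axle, reel below 0.3 rad/s); the robot touches nothing.
It fails at once if the axle is forced: more than 35 N between the axle and the stand (contact force between axle and stand above 35 N).
It fails at once if a bystander or the empty reel is moved by more than 15 mm (distance of any of tin_mid, jar_mid, iron_mid, driver_mid, pcb_mid, cutters_mid, empty_center from where it was at the start of the episode above 0.015 m).
It also fails if it takes over 72 s, if anything falls off the work surface, if the arm or the gripper's body presses on something with over 40 N, if the wrist force passes 120 N, or if a joint passes its speed limit or range.

## Working session

There is one attempt and no reset: what is moved stays moved. The work goes in short steps, Python scripts to look and compute and a shell command to move; the robot and the scene stay as the last step left them, time stands still between calls to the robot, and variables do not carry over. Pictures are saved under pics/ and viewed, on a budget of 10 in all, crops included, one or two more only if the job needs it, and the job is handed in when it is done.

```bash
mkdir -p pics; ls
python3 - <<'E'
from rig import arm
import cv2,pickle
o=arm.get_obs();print(o)
c={n:arm.camera(n) for n in("top","side")}
pickle.dump(c,open("cams0.pkl","wb"))
for n in c:
    cv2.imwrite(f"pics/{n}0.png",c[n]["pixels"]); d=c[n]; print(n,d["fx"],d["fy"],d["cx"],d["cy"],d["D"],d["R"],d["t"])
E
```

```text
pics
{'t': 0.0, 'joints': array([-1.35761680e+00,  1.24510807e-01,  1.65164089e+00, -3.27299445e-05,
        1.36746661e+00, -8.26346556e-02]), 'joint_vel': array([-0.00068434, -0.00085605, -0.00091468,  0.000458  , -0.00048878,
       -0.00011299]), 'joint_efforts': array([ 5.67550560e-04, -4.17601240e+01, -3.59930992e+01,  7.75430328e-02,
        4.91365639e-02, -1.79729968e-04]), 'tool_pos': array([ 0.1892969 , -0.62117551,  0.21340291]), 'tcp_rot': array([-3.10529297e+00, -4.62684212e-01,  2.57611892e-04]), 'ft_force': array([-0.05695362, -0.2985611 ,  0.05713397]), 'ft_torque': array([ 0.04698581, -0.01343604, -0.02201504]), 'width': 0.09506164163387071}
top 551.2509677764182 551.2509677764182 321.1751278239607 242.74013798474962 [-0.16913301  0.          0.          0.          0.        ] [[ 0.00206639 -0.99996943  0.00754173]
 [-0.99888213 -0.00242018 -0.04720846]
 [ 0.04722527 -0.00743575 -0.99885659]] [-0.0255649   0.56200818  1.39926713]
side 516.6591704750176 516.6591704750176 316.7238297379027 245.3014413878264 [-0.054249  0.        0.        0.        0.      ] [[ 9.74635605e-01 -2.23795957e-01 -8.98589161e-04]
 [-1.59046533e-01 -6.89814696e-01 -7.06300138e-01]
 [ 1.57447255e-01  6.88528180e-01 -7.07911935e-01]] [-0.55539168  0.11650065  1.20025721]
```

View pics/top0.png

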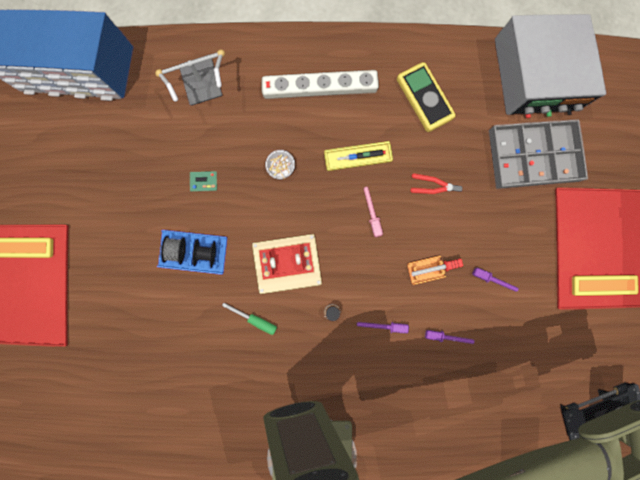

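View pics/side0.png

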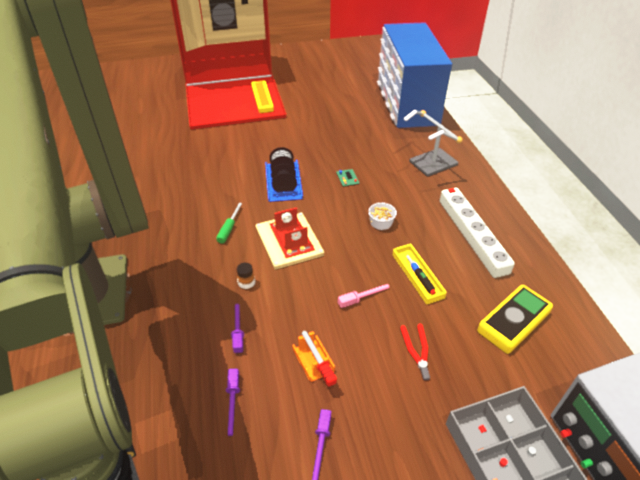

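The top picture shows the tray at (193,251) with the full (grey) reel in the left bay, the stand at (287,263), and the axle on the orange rest with its red grip at about (455,265). An enlarged montage will give closer readings.

```bash
cat > h.py <<'E'
import numpy as np,cv2
def K(c): return np.array([[c["fx"],0,c["cx"]],[0,c["fy"],c["cy"]],[0,0,1.]])
def proj(c,X):
    return cv2.projectPoints(np.array(X,float).reshape(-1,3),cv2.Rodrigues(np.array(c["R"]))[0],np.array(c["t"]),K(c),np.array(c["D"]))[0].reshape(-1,2)
def back(c,uv,z):
    n=cv2.undistortPoints(np.array(uv,float).reshape(-1,1,2),K(c),np.array(c["D"])).reshape(-1,2)
    R=np.array(c["R"]);C=-R.T@np.array(c["t"]);d=np.c_[n,np.ones(len(n))]@R
    return C+d*((np.broadcast_to(z,len(n))-C[2])/d[:,2])[:,None]
def tri(c1,p1,c2,p2):
    a=[cv2.undistortPoints(np.array(p,float).reshape(-1,1,2),K(c),np.array(c["D"])).reshape(-1,2).T for c,p in((c1,p1),(c2,p2))]
    P=[np.c_[c["R"],c["t"]] for c in(c1,c2)]
    X=cv2.triangulatePoints(P[0],P[1],*a);return (X[:3]/X[3]).T
def crop(c,x0,y0,w,h,s): return cv2.resize(c["pixels"][y0:y0+h,x0:x0+w],None,fx=s,fy=s,interpolation=cv2.INTER_CUBIC)
E
python3 - <<'E'
import pickle,cv2,numpy as np
from h import *
c=pickle.load(open("cams0.pkl","rb"));t,s=c["top"],c["side"]
a=np.hstack([crop(t,155,225,80,60,5),crop(t,245,230,80,60,5)])
b=np.hstack([crop(t,400,245,80,60,5),crop(s,250,205,80,60,5)])
cv2.imwrite("pics/m1.png",np.vstack([a,b]))
E
```

```text
(no output)
```

View pics/m1.png

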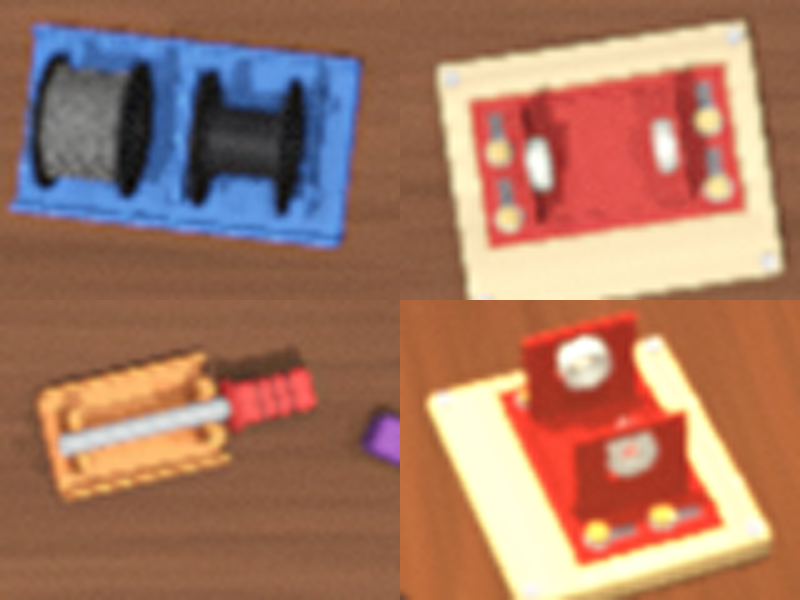

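Montage readings:
- **Tray:** corners at crop (35,28), (360,60), (342,245) and (12,210). The grey reel is in the left (+y) bay.
- **Stand:** base corners at (37,65), (345,22) and (383,270). Red floor corners at (70,100), (322,65), (345,210) and (92,248), which puts the bracket several mm towards +x.
- **Axle:** nose at (62,146), rod to (230,107), grip end at (315,90).

Next I fit poses to these.

```bash
cat > fit.py <<'E'
import pickle
from h import *
from scipy.optimize import least_squares
c=pickle.load(open("cams0.pkl","rb"));t,s=c["top"],c["side"]
f=lambda P,o:(np.array(P,float)+.5)/5-.5+o
def pose(obs,x0):
    # obs: list of (cam, local pts, pix)
    def W(p,L): L=np.array(L,float);C,S=np.cos(p[2]),np.sin(p[2]);return np.c_[p[0]+C*L[:,0]-S*L[:,1],p[1]+S*L[:,0]+C*L[:,1],L[:,2]]
    r=lambda p:np.concatenate([(proj(k,W(p,L))-q).ravel() for k,L,q in obs])
    z=least_squares(r,x0,loss="soft_l1");return z.x,r(z.x).reshape(-1,2).round(1)
T=lambda P,o=(245,230):f(P,o)
if __name__=="__main__":
    x0=back(t,T([[210,167]]),.014)[0]
    B=[[.065,.08,.014],[.065,-.08,.014],[-.065,-.08,.014]]
    ot=(t,B,T([[37,65],[345,22],[383,270]]))
    os_=(s,[B[0],B[1]][::1]+[],None)
    print("stand top",*pose([ot],[x0[0],x0[1],.14]))
    # side: far-right corner (655-400,335-300)=(+x,+y); far-left (-x,+y); near-right (+x,-y)
    oS=(s,[[.065,.08,.014],[-.065,.08,.014],[.065,-.08,.014]],f([[258,35],[28,100],[374,230]],(250,205)))
    print("stand side",*pose([oS],[x0[0],x0[1],.14]))
    st,r=pose([ot,oS],[x0[0],x0[1],.14]);print("both",st)
    C,S=np.cos(st[2]),np.sin(st[2])
    loc=lambda X:np.c_[(X[:,:2]-st[:2])@np.array([[C,-S],[S,C]]),X[:,2]]
    print("floor corners in stand",loc(back(t,T([[70,100],[322,65],[345,210],[92,248]]),.017)).round(4))
    print("bush tri",loc(tri(t,T([[141,165],[265,145]]),s,f([[185,62],[231,153]],(250,205)))).round(4))
    print("tray z18/z0",[pose([(t,[[.048,.086,z],[.048,-.086,z],[-.048,-.086,z],[-.048,.086,z]],f([[35,28],[360,60],[342,245],[12,210]],(155,225)))],[.55,.25,-.1]) for z in(.018,.006)])
    print("full reel top z=.07",back(t,f([[92,123]],(155,225)),.070),"empty",back(t,f([[247,138]],(155,225)),.06))
    A=f([[62,146],[230,107],[272,98],[315,90]],(400,245))
    X=back(t,A,[.05,.05,.055,.055]);print("axle",X,"len",np.linalg.norm(X[0]-X[3]))
    d=X[0]-X[3];print("yaw",np.arctan2(-d[0],d[1]))
    from scipy.spatial.transform import Rotation as R
    print(R.from_rotvec([-3.105293,-.462684,.000258]).as_matrix().round(3))
E
python3 fit.py
```

```text
stand top [0.5092706  0.06442147 0.14886222] [[ 0.   0.1]
 [ 0.1 -0.4]
 [-0.1  0.3]]
stand side [0.51227748 0.0662686  0.17022639] [[-0.1 -0. ]
 [-0.3 -0.3]
 [ 0.3  0.3]]
both [0.51038397 0.06477366 0.15299618]
floor corners in stand [[ 0.044   0.065   0.017 ]
 [ 0.0424 -0.0651  0.017 ]
 [-0.0326 -0.0657  0.017 ]
 [-0.0325  0.065   0.017 ]]
bush tri [[ 0.0063  0.0303  0.0574]
 [ 0.0076 -0.0319  0.0487]]
tray z18/z0 [(array([ 0.53791626,  0.30849407, -0.09756025]), array([[-0.1, -0.3],
       [ 0.1, -0.1],
       [-0.3,  0.2],
       [ 0.4,  0.2]])), (array([ 0.53827297,  0.31118929, -0.09744452]), array([[ 0.1, -0.1],
       [-0.2,  0. ],
       [-0.5, -0. ],
       [ 0.7,  0.1]]))]
full reel top z=.07 [[0.54242708 0.34424052 0.07      ]] empty [[0.53555798 0.26792817 0.06      ]]
axle [[ 0.48297633 -0.25175965  0.05      ]
 [ 0.50245283 -0.33748874  0.05      ]
 [ 0.50692034 -0.35787481  0.055     ]
 [ 0.5109187  -0.38004864  0.055     ]] len 0.13139193877141497
yaw 0.21445855754834012
[[ 0.957  0.292 -0.   ]
 [ 0.292 -0.957  0.002]
 [ 0.    -0.002 -1.   ]]
```

```bash
cat > go.py <<'E'
# usage: go.py x y z yaw : shift/turn to bring the TCP there, pointing down, tool y along world angle yaw (rad, mod pi)
import sys,numpy as np
from rig import arm
from scipy.spatial.transform import Rotation as R
x,y,z,a=map(float,sys.argv[1:5]);o=arm.get_obs();M=R.from_rotvec(o["tcp_rot"])
sh=M.inv().apply(np.array([x,y,z])-o["tool_pos"])*1000
best=min(([*(M.inv()*R.from_matrix(np.array([[-np.sin(b),np.cos(b),0],[np.cos(b),np.sin(b),0],[0,0,-1]]).T if 0 else np.column_stack([np.cross([np.cos(b),np.sin(b),0],[0,0,-1]),[np.cos(b),np.sin(b),0],[0,0,-1]]))).as_rotvec()] for b in(a,a+np.pi)),key=np.linalg.norm)
print("t",round(o["t"],2),"pos",(o["tool_pos"]*1000).round(1),"shift",sh.round(1),"turn",np.round(best,3),"F",o["ft_force"].round(1),"j",o["joints"].round(2),"w",o["width"].round(4))
E
python3 go.py .542 .348 .16 -.0975
```

```text
Traceback (most recent call last):
  File "go.py", line 8, in <module>
    print("t",round(o["t"],2),"pos",(o["tool_pos"]*1000).round(1),"shift",sh.round(1),"turn",np.round(best,3),"F",o["ft_force"].round(1),"j",o["joints"].round(2),"w",o["width"].round(4))
                                                                                                                                                                      ^^^^^^^^^^^^^^^^
AttributeError: 'float' object has no attribute 'round'
```

```bash
sed -i 's/o\["width"\].round(4)/round(o["width"],4)/; s/np.array(\[\[-np.sin.*if 0 else //' go.py
python3 go.py .542 .348 .16 -.0975
```

```text
t 0.1 pos [ 189.3 -621.2  213.5] shift [ 619.9 -824.2   55.1] turn [-2.000e-03 -1.000e-03 -1.178e+00] F [-0.4 -0.3 -0.2] j [-1.36  0.12  1.65 -0.    1.37 -0.08] w 0.0949
```

```bash
python3 -m jog '[[[1,620,-824,55,0,0,-1.178],[1,620,-824,55,0,0,-1.178],[1,620,-824,55,0,0,-1.178],[1,620,-824,55,0,0,-1.178],[1,620,-824,55,0,0,-1.178],[1,620,-824,55,0,0,-1.178],[1,620,-824,55,0,0,-1.178],[1,620,-824,55,0,0,-1.178],[1,620,-824,55,0,0,-1.178],[1,620,-824,55,0,0,-1.178],[1,620,-824,55,0,0,-1.178],[1,620,-824,55,0,0,-1.178],[1,620,-824,55,0,0,-1.178],[1,620,-824,55,0,0,-1.178],[1,620,-824,55,0,0,-1.178],[1,620,-824,55,0,0,-1.178],[1,620,-824,55,0,0,-1.178],[1,620,-824,55,0,0,-1.178],[1,620,-824,55,0,0,-1.178]]]' 30
python3 go.py .542 .348 .16 -.0975
python3 - <<'E'
from rig import arm
import cv2,numpy as np
from h import *
t,s=arm.camera("top"),arm.camera("side")
import pickle;pickle.dump({"top":t,"side":s},open("cams1.pkl","wb"))
o=arm.get_obs();print(o["tool_pos"],proj(t,o["tool_pos"]),proj(s,o["tool_pos"]))
cv2.imwrite("pics/m2.png",np.hstack([crop(s,240,120,80,90,5),np.vstack([crop(t,155,215,80,90,5)])]))
E
```

```text
t: 2.48
tool_pos: [0.5418, 0.3465, 0.159]
tcp_rot: [-2.326, -2.111, 0.002]
ft_force: [0.1, -0.9, 0.0]
width: 0.0952
t 2.48 pos [541.8 346.5 159. ] shift [ 1.5  0.  -1. ] turn [-0.001  0.001  0.001] F [ 0.1 -0.9  0. ] j [ 0.49  0.15  1.72 -0.    1.28  0.58] w 0.0952
[0.54202179 0.34604918 0.15957346] [[162.3193764  247.99757943]] [[278.50065405 128.07457185]]
```

View pics/m2.png

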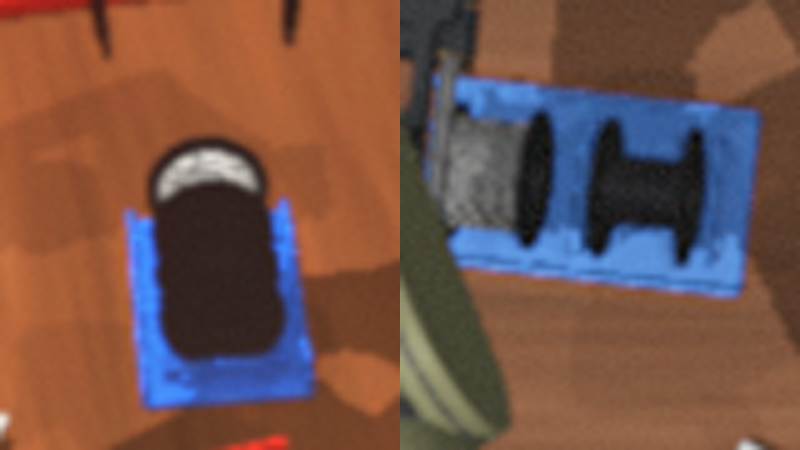

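```bash
cat > reelfit.py <<'E'
from fit import *
th=np.linspace(0,2*np.pi,120)
def ext(k,x,y,yaw,z,o,w=.023):
    P=np.concatenate([np.c_[.036*np.cos(th),0*th+e,z+.036*np.sin(th)] for e in(-w,w)])
    C,S=np.cos(yaw),np.sin(yaw);W=np.c_[x+C*P[:,0]-S*P[:,1],y+S*P[:,0]+C*P[:,1],P[:,2]]
    q=(proj(k,W)-o+.5)*5-.5;a=q[:120];b=q[120:];return q.min(0),q.max(0)
if __name__=="__main__":
  for y in(.342,.346,.350,.354):
    print(y,*[v.round(0) for v in ext(t,.542,y,-.0975,.042,(155,225))], *[v.round(0) for v in ext(s,.542,y,-.0975,.042,(240,120))])
E
python3 reelfit.py
```

```text
0.342 [46. 51.] [173. 201.] [141. 147.] [272. 296.]
0.346 [38. 51.] [165. 201.] [140. 143.] [271. 292.]
0.35 [30. 51.] [158. 201.] [139. 139.] [269. 287.]
0.354 [22. 51.] [150. 201.] [138. 135.] [268. 283.]
```

Top view extents put the reel at (0.542, 0.350), agreeing with the tray. In the side view (left half) the open fingers straddle it. Going down and gripping.

```bash
python3 -m jog '[[[1,3.7,0,30,0,0,0],[1,3.7,0,75,0,0,0],[1,3.7,0,110,0,0,0],[1,3.7,0,130,0,0,0],[1,3.7,0,135,0,0,0],[1,3.7,0,135,0,0,0],[0.5,3.7,0,135,0,0,0],[0.5,3.7,0,135,0,0,0],[0.5,3.7,0,135,0,0,0],[0.5,3.7,0,135,0,0,0]]]' 40
python3 go.py .542 .350 .023 -.0975
```

```text
t: 3.82
tool_pos: [0.5427, 0.3509, 0.0249]
tcp_rot: [2.326, 2.111, 0.0]
ft_force: [-0.4, -1.0, -0.3]
width: 0.0605
t 3.83 pos [542.7 350.9  24.9] shift [-1.  -0.6  1.9] turn [ 0.    -0.     0.001] F [-0.4 -1.  -0.3] j [ 0.49  0.29  1.79 -0.    1.06  0.59] w 0.0605
```

```bash
python3 -m jog '[[[0,3.7,0,0,0,0,0],[0,0,0,0,0,0,0],[0,0,0,0,0,0,0],[0,0,0,0,0,0,0],[0,0,0,-5,0,0,0],[0,0,0,-20,0,0,0],[0,0,0,-50,0,0,0],[0,0,0,-80,0,0,0],[0,0,0,-100,0,0,0],[0,0,0,-100,0,0,0]]]' 40
python3 go.py .542 .350 .124 -.0975
```

```text
t: 5.08
tool_pos: [0.5438, 0.3514, 0.1271]
tcp_rot: [2.326, 2.11, 0.006]
ft_force: [0.6, -0.7, -4.7]
width: 0.0555
t 5.08 pos [543.8 351.4 127.1] shift [-1.6 -1.6  3.1] turn [ 0.003 -0.002  0.   ] F [ 0.6 -0.7 -4.7] j [ 0.49  0.18  1.74 -0.    1.22  0.59] w 0.0555
```

```bash
python3 go.py .5155 .0655 .127 .15
```

```text
t 5.08 pos [543.8 351.4 127.1] shift [-287.3   -0.4   -0.5] turn [ 0.004 -0.002 -0.247] F [ 0.6 -0.7 -4.7] j [ 0.49  0.18  1.74 -0.    1.22  0.59] w 0.0555
```

```bash
python3 -m jog '[[[0,-30,0,0,0,0,-0.03],[0,-80,0,0,0,0,-0.08],[0,-135,0,0,0,0,-0.13],[0,-190,0,0,0,0,-0.18],[0,-240,0,0,0,0,-0.22],[0,-272,0,0,0,0,-0.247],[0,-287,0,0,0,0,-0.247],[0,-287,0,0,0,0,-0.247],[0,-287,0,0,0,0,-0.247],[0,-287,0,0,0,0,-0.247]]]'
python3 go.py .5155 .0655 .127 .15
python3 - <<'E'
from rig import arm
import cv2,numpy as np,pickle
from h import *
t,s=arm.camera("top"),arm.camera("side")
pickle.dump({"top":t,"side":s},open("cams2.pkl","wb"))
cv2.imwrite("pics/m3.png",np.hstack([crop(s,250,170,80,100,5),crop(t,245,220,80,100,5)]))
E
```

```text
t: 6.32
tool_pos: [0.5149, 0.0662, 0.1246]
tcp_rot: [-2.047, -2.383, -0.0]
ft_force: [-0.4, -0.5, -4.6]
width: 0.056
t 6.33 pos [514.9  66.2 124.6] shift [-0.8  0.4 -2.4] turn [-0.    -0.     0.001] F [-0.4 -0.5 -4.6] j [ 0.02 -0.09  2.03  0.    1.21 -0.13] w 0.056
```

View pics/m3.png

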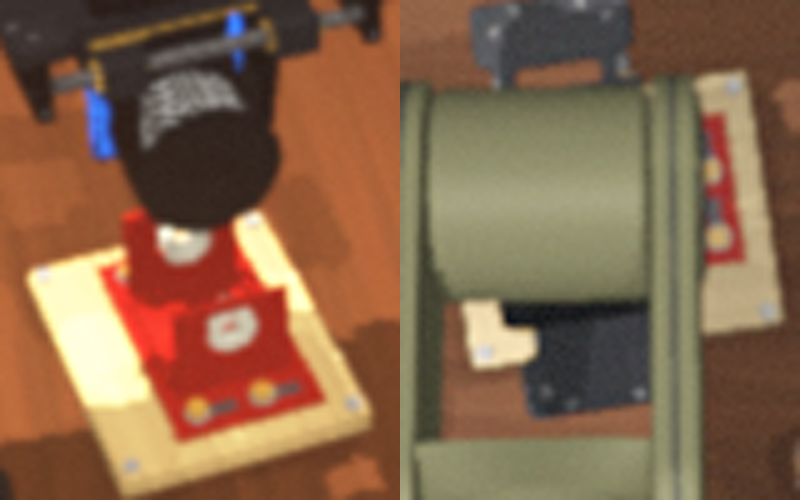

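Run:
```python
from reelfit import *
o=(250,170)
S=(s,[[-.065,.08,.014],[.065,.08,.014],[.065,-.08,.014],[-.065,-.08,.014]],f([[28,275],[258,210],[372,412],[122,492]],o))
T4=(t,[[.065,.08,.014],[.065,-.08,.014],[-.065,-.08,.014]],T([[37,65],[345,22],[383,270]]))
print(pose([S],[.51,.065,.15])); print(pose([S,T4],[.51,.065,.15]))
for y in(.062,.066,.070):
    C,Sn=np.cos(.15),np.sin(.15);ey=-.023
    P=np.c_[.515+C*.036*np.cos(th)-Sn*ey,y+Sn*.036*np.cos(th)+C*ey,.1416+.036*np.sin(th)]
    q=(proj(s,P)-o+.5)*5-.5;print(y,q.min(0).round(),q.max(0).round())
```

```text
(array([0.51065341, 0.06346459, 0.1552147 ]), array([[-0.4,  0.1],
       [ 0.1,  0.8],
       [ 0.1,  0.2],
       [ 0.2, -1.4]]))
(array([0.51010738, 0.06401408, 0.15232832]), array([[-0.6, -0. ],
       [-0. ,  0.7],
       [-0.3,  0.1],
       [-0.2, -1.6],
       [ 0.1, -0.1],
       [ 0.1, -0.8],
       [ 0.1, -0.2]]))
0.062 [136. 117.] [281. 240.]
0.066 [135. 112.] [280. 235.]
0.07 [133. 107.] [278. 229.]
```

Run:
```python
import pickle,numpy as np
s=pickle.load(open("cams2.pkl","rb"))["side"]["pixels"].astype(int)
for u in(286,289,292): print(u,[(v,s[v,u].sum()//3) for v in range(208,222)])
from reelfit import *
for y in(.062,.066,.070):
    ey=-.023;C,Sn=np.cos(.15),np.sin(.15)
    P=np.c_[.515+C*.036*np.cos(th)-Sn*ey,y+Sn*.036*np.cos(th)+C*ey,.1416+.036*np.sin(th)]
    q=proj(__import__('reelfit').s,P);print(y,[max(q[abs(q[:,0]-u)<2][:,1]).round(1) for u in(286,289,292)])
```

```text
286 [(208, np.int64(40)), (209, np.int64(40)), (210, np.int64(42)), (211, np.int64(41)), (212, np.int64(40)), (213, np.int64(41)), (214, np.int64(41)), (215, np.int64(84)), (216, np.int64(188)), (217, np.int64(237)), (218, np.int64(217)), (219, np.int64(189)), (220, np.int64(186)), (221, np.int64(177))]
289 [(208, np.int64(42)), (209, np.int64(39)), (210, np.int64(41)), (211, np.int64(40)), (212, np.int64(42)), (213, np.int64(40)), (214, np.int64(41)), (215, np.int64(58)), (216, np.int64(115)), (217, np.int64(172)), (218, np.int64(185)), (219, np.int64(187)), (220, np.int64(175)), (221, np.int64(142))]
292 [(208, np.int64(41)), (209, np.int64(41)), (210, np.int64(38)), (211, np.int64(41)), (212, np.int64(43)), (213, np.int64(41)), (214, np.int64(41)), (215, np.int64(54)), (216, np.int64(85)), (217, np.int64(105)), (218, np.int64(105)), (219, np.int64(94)), (220, np.int64(81)), (221, np.int64(75))]
0.062 [np.float64(217.6), np.float64(217.6), np.float64(217.4)]
0.066 [np.float64(216.5), np.float64(216.5), np.float64(216.3)]
0.07 [np.float64(215.4), np.float64(215.4), np.float64(215.0)]
```

```bash
python3 go.py .516 .064 .082 .152; python3 -m jog '[[[0,-2,0.5,15,0,0,0],[0,-2,0.5,30,0,0,0],[0,-2,0.5,38,0,0,0],[0,-2,0.5,40,0,0,0],[0,-2,0.5,40,0,0,0],[0,-2,0.5,40,0,0,0]]]'
python3 go.py .516 .064 .055 .152
python3 - <<'E'
from rig import arm
import cv2,numpy as np,pickle
from h import *
s=arm.camera("side")
cv2.imwrite("pics/m4.png",crop(s,250,170,80,85,7))
E
```

```text
t 6.42 pos [514.9  66.  124.6] shift [-2.2  0.7 42.6] turn [-0.    -0.    -0.001] F [ 0.1  0.4 -4.5] j [ 0.02 -0.09  2.03  0.    1.21 -0.13] w 0.0556
t: 7.18
tool_pos: [0.5162, 0.0633, 0.0853]
tcp_rot: [2.048, 2.381, 0.001]
ft_force: [-0.8, 0.4, -4.4]
width: 0.0556
t 7.17 pos [516.2  63.3  85.3] shift [ 0.7 -0.1 30.3] turn [ 0.001  0.    -0.002] F [-0.8  0.4 -4.4] j [ 0.02 -0.05  2.05  0.    1.13 -0.13] w 0.0556
```

View pics/m4.png

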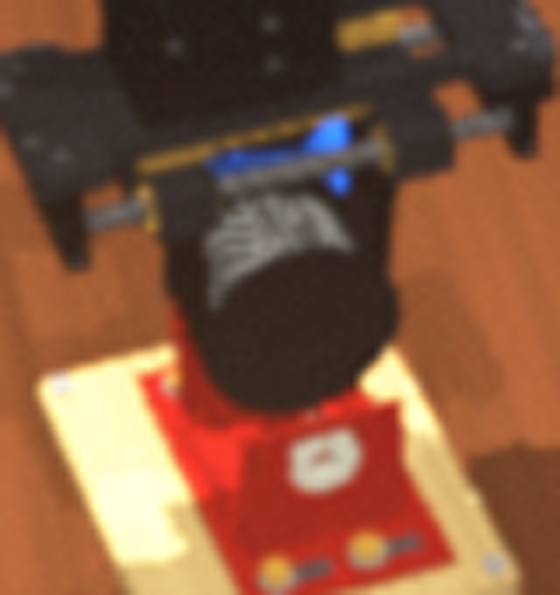

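The near flange (about (293,330) in the crop) hangs behind the first upright (top edge at row 415), free of it. Lowering in two stages while watching the force.

```bash
python3 -m jog '[[[0,0.5,0,10,0,0,0],[0,0.5,0,20,0,0,0],[0,0.5,0,30,0,0,0],[0,0.5,0,38,0,0,0],[0,0.5,0,40,0,0,0],[0,0.5,0,40,0,0,0]]]'
python3 go.py .516 .064 .036 .152
```

```text
t: 7.98
tool_pos: [0.5156, 0.0638, 0.0446]
tcp_rot: [-2.049, -2.382, 0.0]
ft_force: [1.0, -0.2, -3.3]
width: 0.0556
t 7.97 pos [515.6  63.8  44.6] shift [0.1 0.4 8.6] turn [-0.    -0.    -0.002] F [ 1.  -0.2 -3.3] j [ 0.02  0.01  2.08  0.    1.06 -0.13] w 0.0556
```

```bash
python3 -m jog '[[[0,0,0,3,0,0,0],[0,0,0,6,0,0,0],[0,0,0,7,0,0,0],[0,0,0,7,0,0,0]]]'
python3 go.py .516 .064 .036 .152
```

```text
t: 8.48
tool_pos: [0.5155, 0.0638, 0.0376]
tcp_rot: [-2.049, -2.382, 0.0]
ft_force: [-0.3, -0.3, -4.8]
width: 0.0562
t 8.47 pos [515.5  63.8  37.6] shift [0.1 0.5 1.5] turn [-0.    -0.    -0.002] F [-0.3 -0.3 -4.8] j [ 0.02  0.02  2.08 -0.    1.04 -0.13] w 0.0562
```

```bash
python3 -m jog '[[[0,0,0,1,0,0,0],[0,0,0,2,0,0,0],[0,0,0,2,0,0,0]]]'
```

```text
t: 8.85
tool_pos: [0.5157, 0.0638, 0.0359]
tcp_rot: [2.049, 2.382, 0.0]
ft_force: [0.3, 0.2, -2.3]
width: 0.056
```

```bash
python3 -m jog '[[[0,0,0,0.5,0,0,0],[0,0,0,1,0,0,0],[0,0,0,1,0,0,0]]]'
```

```text
t: 9.22
tool_pos: [0.5158, 0.0638, 0.0357]
tcp_rot: [-2.049, -2.382, 0.0]
ft_force: [-4.0, -0.1, 5.9]
width: 0.0559
```

Contact with the floor is at the expected height (reel centre about 53 mm). Letting go and rising.

```bash
python3 -m jog '[[[0,0,0,-0.7,0,0,0],[0.65,0,0,-0.7,0,0,0],[0.8,0,0,-0.7,0,0,0],[0.9,0,0,-0.7,0,0,0],[0.9,0,0,-0.7,0,0,0],[0.9,0,0,-0.7,0,0,0],[0.9,0,0,-10,0,0,0],[0.9,0,0,-30,0,0,0],[0.9,0,0,-60,0,0,0],[0.9,0,0,-110,0,0,0],[0.9,0,0,-150,0,0,0],[0.9,0,0,-150,0,0,0]]]'
python3 go.py .507 -.358 .12 .214
```

```text
t: 10.72
tool_pos: [0.5183, 0.0639, 0.1901]
tcp_rot: [2.044, 2.376, 0.01]
ft_force: [-0.6, 0.7, -0.8]
width: 0.0857
t 10.72 pos [518.3  63.9 190.1] shift [-415.4  -74.9   69.9] turn [ 0.009  0.001 -0.064] F [-0.6  0.7 -0.8] j [ 0.02 -0.15  1.96  0.    1.32 -0.13] w 0.0857
```

```bash
python3 -m jog '[[[0.6,-50,-10,10,0,0,-0.01],[0.6,-110,-20,20,0,0,-0.02],[0.6,-170,-32,30,0,0,-0.03],[0.6,-230,-43,40,0,0,-0.04],[0.6,-290,-54,50,0,0,-0.05],[0.6,-350,-64,60,0,0,-0.062],[0.6,-400,-73,70,0,0,-0.062],[0.6,-417,-75,70,0,0,-0.062],[0.6,-417,-75,70,0,0,-0.062],[0.6,-417,-75,70,0,0,-0.062]]]'
python3 go.py .5067 -.360 .028 .214
python3 - <<'E'
from rig import arm
import cv2,numpy as np,pickle
from h import *
t,s=arm.camera("top"),arm.camera("side")
pickle.dump({"top":t,"side":s},open("cams3.pkl","wb"))
a=np.hstack([crop(s,285,300,80,90,5),crop(t,400,225,80,90,5)])
b=cv2.resize(np.hstack([crop(s,250,170,80,75,5),crop(t,245,220,80,75,5)]),None,fx=.4,fy=.4,interpolation=cv2.INTER_AREA) if 0 else None
cv2.imwrite("pics/m5.png",a[:450]);
cv2.imwrite("pics/m6.png",np.hstack([crop(s,250,180,80,80,5),crop(t,245,225,80,80,5)]))
E
```

```text
t: 11.98
tool_pos: [0.504, -0.3583, 0.1147]
tcp_rot: [-1.972, -2.445, -0.001]
ft_force: [0.7, 0.8, -1.0]
width: 0.0569
t 11.97 pos [ 504.  -358.3  114.7] shift [-2.3  2.3 86.7] turn [ 0.    -0.001 -0.001] F [ 0.7  0.8 -1. ] j [-0.71  0.14  1.81  0.    1.2  -0.92] w 0.0569
```

View pics/m5.png

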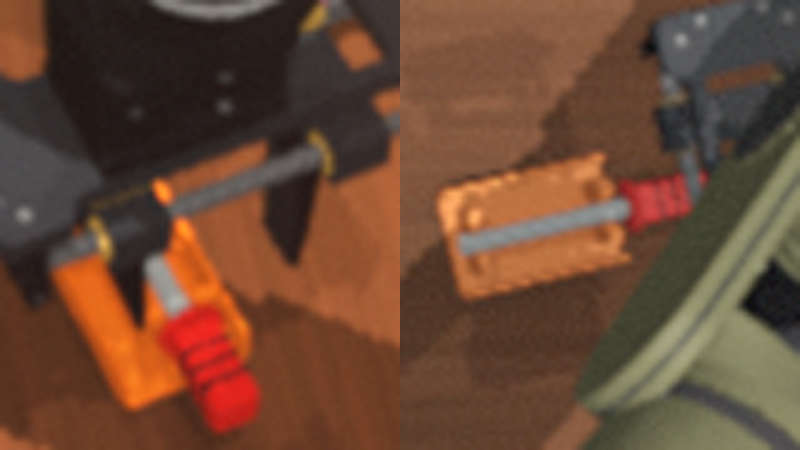

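View pics/m6.png

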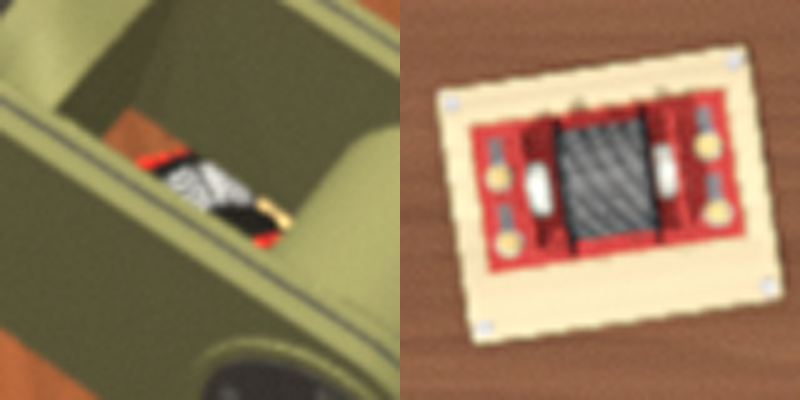

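The reel stands upright and square between the white bushes in the top view: flanges at crop x 567–655, between bushes at 540 and 666. The axle grip lies between the open fingers. Descending onto it.

```bash
python3 -m jog '[[[0.6,-2.3,2.3,20,0,0,0],[0.6,-2.3,2.3,50,0,0,0],[0.6,-2.3,2.3,75,0,0,0],[0.6,-2.3,2.3,85,0,0,0],[0.6,-2.3,2.3,86,0,0,0],[0.6,-2.3,2.3,86,0,0,0],[0.3,-2.3,2.3,86,0,0,0],[0.3,-2.3,2.3,86,0,0,0]]]' 30
python3 go.py .5067 -.360 .028 .214
```

```text
t: 13.08
tool_pos: [0.507, -0.3619, 0.0296]
tcp_rot: [1.973, 2.443, -0.0]
ft_force: [-0.7, 0.6, 0.1]
width: 0.0424
t 13.07 pos [ 507.  -361.9   29.6] shift [1.9 0.2 1.6] turn [ 0.001  0.001 -0.002] F [-0.7  0.6  0.1] j [-0.71  0.24  1.85 -0.    1.05 -0.92] w 0.0424
```

```bash
python3 -m jog '[[[0.15,0,0,0,0,0,0],[0,0,0,0,0,0,0],[0,0,0,0,0,0,0],[0,0,0,0,0,0,0],[0,0,0,0,0,0,0],[0,0,0,-3,0,0,0],[0,0,0,-10,0,0,0],[0,0,0,-30,0,0,0],[0,0,0,-60,0,0,0],[0,0,0,-60,0,0,0]]]' 30
python3 go.py .5067 -.360 .028 .214
```

```text
t: 14.32
tool_pos: [0.5087, -0.3634, 0.0933]
tcp_rot: [1.969, 2.438, -0.0]
ft_force: [0.0, 1.2, -0.7]
width: 0.0198
t 14.32 pos [ 508.7 -363.4   93.3] shift [ 4.1 -1.6 65.2] turn [ 0.005  0.006 -0.002] F [ 0.   1.2 -0.7] j [-0.71  0.17  1.81 -0.    1.15 -0.92] w 0.0198
```

```bash
cat > st.py <<'E'
# usage: st.py X Y Z(mm axle centre at nose, stand frame): go args; prints current nose in stand frame
import sys,numpy as np,subprocess
from rig import arm
ST=np.array([.5101,.0640]);YW=.152;C,S=np.cos(YW),np.sin(YW);NX,DZ=113.,15.4
p=arm.get_obs()["tool_pos"];d=p[:2]-ST
print("nose in stand mm",np.round([(C*d[0]+S*d[1])*1e3,(-S*d[0]+C*d[1])*1e3+NX,p[2]*1e3+DZ],1))
X,Y,Z=map(float,sys.argv[1:4]);Y-=NX
subprocess.run(["python3","go.py",*map(str,[ST[0]+(C*X-S*Y)/1e3,ST[1]+(S*X+C*Y)/1e3,(Z-DZ)/1e3,YW])])
E
python3 st.py 6.5 -55 105
```

```text
t 14.32 pos [ 508.7 -363.4   93.3] shift [249.4  87.7   2.5] turn [0.005 0.006 0.06 ] F [ 0.   1.2 -0.7] j [-0.71  0.17  1.81 -0.    1.15 -0.92] w 0.0198
nose in stand mm [ -66.1 -309.2  108.7]
```

```bash
python3 -m jog '[[[0,30,10,0,0.005,0.006,0.01],[0,80,28,0,0.005,0.006,0.02],[0,130,46,1,0.005,0.006,0.03],[0,180,63,2,0.005,0.006,0.05],[0,225,79,2,0.005,0.006,0.06],[0,245,87,2,0.005,0.006,0.06],[0,249,88,2,0.005,0.006,0.06],[0,249,88,2,0.005,0.006,0.06],[0,249,88,30,0.005,0.006,0.06],[0,249,88,50,0.005,0.006,0.06],[0,249,88,53,0.005,0.006,0.06],[0,249,88,53,0.005,0.006,0.06]]]'
python3 st.py 6.5 -55 53
python3 - <<'E'
from rig import arm
import cv2,numpy as np,pickle
from h import *
t,s=arm.camera("top"),arm.camera("side")
pickle.dump({"top":t,"side":s},open("cams4.pkl","wb"))
cv2.imwrite("pics/m7.png",np.hstack([crop(s,260,190,66,80,6),crop(t,275,225,66,80,6)]))
E
```

```text
t: 15.82
tool_pos: [0.5401, -0.0999, 0.0356]
tcp_rot: [-2.042, -2.377, 0.0]
ft_force: [-0.3, -0.3, -1.5]
width: 0.0199
t 15.82 pos [540.1 -99.9  35.6] shift [-1.4  1.6 -2. ] turn [-0.005 -0.006 -0.001] F [-0.3 -0.3 -1.5] j [-0.28  0.09  2.01  0.    1.05 -0.44] w 0.0199
nose in stand mm [  4.9 -53.6  51. ]
```

View pics/m7.png

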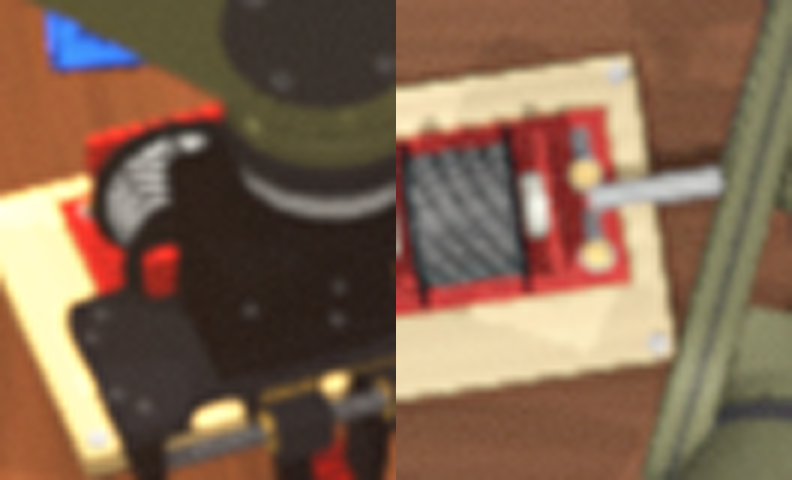

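The top view shows the rod from (722,181) to the nose at about (596,196), pointing at the white bush (536,204). The side view is blocked by the hand. I'll measure rod line and bush numerically.

```bash
cat > line.py <<'E'
import pickle,sys
from h import *
t=pickle.load(open(sys.argv[1],"rb"))["top"];u0=float(sys.argv[2]);u1=float(sys.argv[3]);zr=float(sys.argv[4])
im=t["pixels"].astype(int);sat=im.max(2)-im.min(2)
def cen(u,v0,v1):
    w=np.clip(im[v0:v1,u].min(1)-100,0,None)*(sat[v0:v1,u]<45);return (w*np.arange(v0,v1)).sum()/max(w.sum(),1),w.sum()
pts=[(u,cen(u,249,263)[0]) for u in range(int(u0),int(u1))];print([(u,round(v,1)) for u,v in pts])
b=[(u,)+cen(u,247,270) for u in range(361-0 if 0 else 361,369)];
m=(im[250:268,360:370].min(2)>150)&(sat[250:268,360:370]<45);v,u=np.nonzero(m);print("bush n",len(u),u.mean()+360,v.mean()+250,u.min()+360,u.max()+360,v.min()+250,v.max()+250)
X=back(t,pts,zr);k=np.polyfit(X[:,1],X[:,0],1);print("rod: yaw",-k[0],"x at y",[(round(y,4),round(np.polyval(k,y),4)) for y in(X[0,1],X[-1,1])])
for z in(.060,.064):
    B=back(t,[[u.mean()+360,v.mean()+250]],z)[0];print("bush",B,"rod x there",np.polyval(k,B[1]))
E
python3 line.py cams4.pkl 377 394 .056
python3 - <<'E'
from fit import *
f6=lambda P:(np.array(P,float)+.5)/5-.5+np.array([245,225])
L=[[.065,.08,.014],[.065,-.08,.014],[-.065,-.08,.014],[-.065,.08,.014]]
print(pose([(t,L,f6([[37,90],[345,45],[383,300],[72,345]]))],[.51,.06,.15]))
L=[[.0375,.065,.017],[.0375,-.065,.017],[-.0375,-.065,.017],[-.0375,.065,.017]]
print(pose([(t,L,f6([[70,127],[322,90],[345,237],[90,272]]))],[.51,.06,.15]))
E
```

```text
[(377, np.float64(252.7)), (378, np.float64(252.3)), (379, np.float64(251.8)), (380, np.float64(251.0)), (381, np.float64(249.7)), (382, np.float64(0.0)), (383, np.float64(0.0)), (384, np.float64(257.5)), (385, np.float64(0.0)), (386, np.float64(0.0)), (387, np.float64(262.0)), (388, np.float64(257.0)), (389, np.float64(0.0)), (390, np.float64(253.9)), (391, np.float64(0.0)), (392, np.float64(0.0)), (393, np.float64(0.0))]
(array([0.50844901, 0.06455689, 0.14691393]), array([[-0. ,  0.4],
       [ 0.1,  0.4],
       [-0.2, -0.3],
       [ 0.1, -0.4]]))
(array([0.51527067, 0.06564936, 0.1455    ]), array([[ 0.1, -0. ],
       [ 0. ,  0.1],
       [-0.4, -0.2],
       [ 0.2,  0. ]]))line.py:9: RuntimeWarning: Mean of empty slice.
  m=(im[250:268,360:370].min(2)>150)&(sat[250:268,360:370]<45);v,u=np.nonzero(m);print("bush n",len(u),u.mean()+360,v.mean()+250,u.min()+360,u.max()+360,v.min()+250,v.max()+250)
  ret = ret.dtype.type(ret / rcount)
Traceback (most recent call last):
  File "line.py", line 9, in <module>
    m=(im[250:268,360:370].min(2)>150)&(sat[250:268,360:370]<45);v,u=np.nonzero(m);print("bush n",len(u),u.mean()+360,v.mean()+250,u.min()+360,u.max()+360,v.min()+250,v.max()+250)
                                                                                                                                   ~~~~~^^
ValueError: zero-size array to reduction operation minimum which has no identity
```

```bash
sed -i 's/250:268,360:370/250:268,294:303/g; s/+360/+294/g' line.py; python3 line.py cams4.pkl 310 328 .056
```

```text
[(310, np.float64(257.3)), (311, np.float64(257.2)), (312, np.float64(256.7)), (313, np.float64(256.6)), (314, np.float64(256.4)), (315, np.float64(256.4)), (316, np.float64(256.4)), (317, np.float64(256.3)), (318, np.float64(256.2)), (319, np.float64(256.0)), (320, np.float64(255.8)), (321, np.float64(255.7)), (322, np.float64(255.6)), (323, np.float64(255.4)), (324, np.float64(255.3)), (325, np.float64(255.1)), (326, np.float64(255.0)), (327, np.float64(254.8))]
bush n 24 297.9583333333333 259.125 297 299 255 263
rod: yaw 0.1361283571950779 x at y [(np.float64(0.0037), np.float64(0.5242)), (np.float64(-0.0385), np.float64(0.5299))]
bush [0.51912642 0.03341746 0.06      ] rod x there 0.5201362734717558
bush [0.51905672 0.03327904 0.064     ] rod x there 0.5201551171739962
```

```bash
python3 -m jog '[[[0,0,0.7,-2,-0.005,-0.006,-0.012],[0,0,0.7,-2,-0.005,-0.006,-0.012],[0,0,0.7,-2,-0.005,-0.006,-0.012],[0,0,0.7,-2,-0.005,-0.006,-0.012]]]'
python3 st.py 6.5 -55 53
python3 - <<'E'
from rig import arm
import pickle
pickle.dump({"top":arm.camera("top")},open("cams5.pkl","wb"))
E
python3 line.py cams5.pkl 312 328 .056
```

```text
t: 16.42
tool_pos: [0.5408, -0.0994, 0.0377]
tcp_rot: [2.032, 2.396, -0.0]
ft_force: [0.0, 1.0, -0.7]
width: 0.0199
t 16.43 pos [540.8 -99.4  37.7] shift [-1.8  0.8  0.1] turn [-0.     0.     0.012] F [ 0.   1.  -0.7] j [-0.28  0.08  2.01 -0.    1.05 -0.44] w 0.0199
nose in stand mm [  5.6 -53.2  53.1]
[(312, np.float64(257.2)), (313, np.float64(257.1)), (314, np.float64(257.1)), (315, np.float64(256.6)), (316, np.float64(256.4)), (317, np.float64(256.4)), (318, np.float64(256.3)), (319, np.float64(256.1)), (320, np.float64(256.0)), (321, np.float64(255.8)), (322, np.float64(255.7)), (323, np.float64(255.4)), (324, np.float64(255.3)), (325, np.float64(255.2)), (326, np.float64(255.0)), (327, np.float64(254.9))]
bush n 24 297.9583333333333 259.125 297 299 255 263
rod: yaw 0.15685633642491623 x at y [(np.float64(-0.0013), np.float64(0.5241)), (np.float64(-0.0385), np.float64(0.5299))]
bush [0.51912642 0.03341746 0.06      ] rod x there 0.5186176972588252
bush [0.51905672 0.03327904 0.064     ] rod x there 0.5186394102520546
```

```bash
python3 -m jog '[[[0,3,0.3,0,0,0,0],[0,6,0.3,0,0,0,0],[0,9,0.3,0,0,0,0],[0,10,0.3,0,0,0,0]]]'
```

```text
t: 16.98
tool_pos: [0.5394, -0.0893, 0.0376]
tcp_rot: [-2.032, -2.396, 0.0]
ft_force: [-0.7, 0.3, -0.5]
width: 0.0199
```

```bash
python3 -m jog '[[[0,1,0,0,0,0,0],[0,2,0,0,0,0,0],[0,3,0,0,0,0,0],[0,3,0,0,0,0,0]]]'; python3 st.py 6.5 -40 53
```

```text
t: 17.48
tool_pos: [0.539, -0.0865, 0.0376]
tcp_rot: [-2.032, -2.396, 0.0]
ft_force: [-0.3, -1.0, -1.0]
width: 0.0198
t 17.48 pos [539.  -86.5  37.6] shift [0.2 0.7 0. ] turn [-0.     0.     0.012] F [-0.3 -1.  -1. ] j [-0.26  0.08  2.02 -0.    1.04 -0.42] w 0.0198
nose in stand mm [  5.8 -40.2  53. ]
```

```bash
python3 -m jog '[[[0,1,0,0,0,0,0],[0,2,0,0,0,0,0],[0,2,0,0,0,0,0]]]'; python3 st.py 6.5 -40 53
```

```text
t: 17.85
tool_pos: [0.5388, -0.0849, 0.0378]
tcp_rot: [2.031, 2.396, -0.001]
ft_force: [0.4, -1.3, -2.1]
width: 0.0197
t 17.85 pos [538.8 -84.9  37.8] shift [-1.4  0.6  0.2] turn [0.    0.001 0.012] F [ 0.4 -1.3 -2.1] j [-0.25  0.07  2.02 -0.    1.04 -0.42] w 0.0197
nose in stand mm [  5.9 -38.6  53.2]
```

```bash
python3 -m jog '[[[0,1,0,0,0,0,0],[0,2,0,0,0,0,0],[0,2,0,0,0,0,0]]]'; python3 st.py 6.5 -40 53
```

```text
t: 18.23
tool_pos: [0.5386, -0.0822, 0.0377]
tcp_rot: [-2.033, -2.395, -0.002]
ft_force: [2.4, 0.2, -0.7]
width: 0.0198
t 18.23 pos [538.6 -82.2  37.7] shift [-4.2  0.4  0.1] turn [ 0.001 -0.001  0.011] F [ 2.4  0.2 -0.7] j [-0.25  0.07  2.02  0.    1.04 -0.41] w 0.0198
nose in stand mm [  6.1 -35.8  53.1]
```

Lateral force of 2.4 N with almost no axial force suggests the nose is in the bush. Easing toward +x and going on.

```bash
python3 -m jog '[[[0,1,0.3,0,0,0,0],[0,2,0.4,0,0,0,0],[0,3,0.4,0,0,0,0],[0,4,0.4,0,0,0,0],[0,4,0.4,0,0,0,0]]]'; python3 st.py 6.5 -40 53
```

```text
t: 18.85
tool_pos: [0.5381, -0.0785, 0.0376]
tcp_rot: [-2.032, -2.396, -0.0]
ft_force: [1.8, -0.3, -1.1]
width: 0.0202
t 18.85 pos [538.1 -78.5  37.6] shift [-7.9  0.3  0. ] turn [ 0.    -0.     0.012] F [ 1.8 -0.3 -1.1] j [-0.24  0.07  2.03  0.    1.04 -0.41] w 0.0202
nose in stand mm [  6.1 -32.1  53. ]
```

```bash
python3 -m jog '[[[0,2,0.3,0,0,0,0.003],[0,4,0.4,0,0,0,0.003],[0,6,0.4,0,0,0,0.003],[0,8,0.5,0,0,0,0.003],[0,10,0.5,0,0,0,0.003],[0,10,0.5,0,0,0,0.003]]]'; python3 st.py 6.5 -40 53
```

```text
t: 19.6
tool_pos: [0.5368, -0.0683, 0.0376]
tcp_rot: [-2.035, -2.393, 0.0]
ft_force: [0.7, 1.3, -1.3]
width: 0.0198
t 19.6 pos [536.8 -68.3  37.6] shift [-18.2  -0.   -0. ] turn [-0.    -0.     0.009] F [ 0.7  1.3 -1.3] j [-0.23  0.07  2.03  0.    1.04 -0.39] w 0.0198
nose in stand mm [  6.3 -21.8  53. ]
```

```bash
python3 -m jog '[[[0,3,0.1,0,0,0,0],[0,6,0.2,0,0,0,0],[0,9,0.2,0,0,0,0],[0,12,0.2,0,0,0,0],[0,12,0.2,0,0,0,0]]]'; python3 st.py 6.5 -40 53
```

```text
t: 20.23
tool_pos: [0.5351, -0.0563, 0.0376]
tcp_rot: [-2.035, -2.393, -0.0]
ft_force: [0.8, 1.3, -1.7]
width: 0.0198
t 20.23 pos [535.1 -56.3  37.6] shift [-30.3  -0.2  -0.1] turn [-0.    -0.     0.009] F [ 0.8  1.3 -1.7] j [-0.2   0.06  2.04  0.    1.04 -0.37] w 0.0198
nose in stand mm [ 6.5 -9.7 53. ]
```

```bash
python3 -m jog '[[[0,4,0.1,0,0,0,0],[0,8,0.1,0,0,0,0],[0,13,0.2,0,0,0,0],[0,18,0.3,0,0,0,0],[0,23,0.3,0,0,0,0],[0,28,0.4,0,0,0,0],[0,32,0.4,0,0,0,0],[0,32,0.4,0,0,0,0]]]'; python3 st.py 6.5 -40 53
```

```text
t: 21.22
tool_pos: [0.5304, -0.0247, 0.0376]
tcp_rot: [-2.035, -2.393, -0.0]
ft_force: [1.4, -0.2, -1.5]
width: 0.0201
t 21.23 pos [530.4 -24.7  37.6] shift [-62.2  -0.7   0. ] turn [-0.    -0.     0.009] F [ 1.4 -0.2 -1.5] j [-0.15  0.04  2.05  0.    1.04 -0.31] w 0.0201
nose in stand mm [ 6.6 22.2 53. ]
```

```bash
python3 -m jog '[[[0,2,0,0,0,0,0],[0,4,0,0,0,0,0],[0,6,0.1,0,0,0,0],[0,8,0.1,0,0,0,0],[0,8,0.1,0,0,0,0]]]'; python3 st.py 6.5 -40 53
```

```text
t: 21.85
tool_pos: [0.5292, -0.017, 0.0376]
tcp_rot: [-2.035, -2.393, 0.0]
ft_force: [0.8, -0.4, -1.5]
width: 0.0196
t 21.85 pos [529.2 -17.   37.6] shift [-70.   -0.8   0. ] turn [-0.    -0.     0.009] F [ 0.8 -0.4 -1.5] j [-0.13  0.04  2.06  0.    1.04 -0.29] w 0.0196
nose in stand mm [ 6.7 30.  53. ]
```

```bash
python3 -m jog '[[[0,1.5,0,0,0,0,0],[0,3,0,0,0,0,0],[0,4.5,0,0,0,0,0],[0,6,0,0,0,0,0],[0,6,0,0,0,0,0]]]'; python3 st.py 6.5 -40 53
```

```text
t: 22.48
tool_pos: [0.5283, -0.0111, 0.0377]
tcp_rot: [-2.035, -2.393, 0.0]
ft_force: [-0.0, -0.3, -1.4]
width: 0.0199
t 22.48 pos [528.3 -11.1  37.7] shift [-76.   -0.8   0. ] turn [-0.    -0.     0.009] F [-0.  -0.3 -1.4] j [-0.12  0.04  2.06  0.    1.04 -0.28] w 0.0199
nose in stand mm [ 6.6 36.  53.1]
```

```bash
python3 -m jog '[[[0,1,0,0,0,0,0],[0,2,0,0,0,0,0],[0,3,0,0,0,0,0],[0,4,0,0,0,0,0],[0,4,0,0,0,0,0]]]'; python3 st.py 6.5 -40 53
```

```text
t: 23.1
tool_pos: [0.5277, -0.0073, 0.0376]
tcp_rot: [-2.036, -2.393, 0.0]
ft_force: [1.4, 0.2, -0.6]
width: 0.0201
t 23.1 pos [527.7  -7.3  37.6] shift [-79.9  -0.9   0. ] turn [-0.     0.     0.009] F [ 1.4  0.2 -0.6] j [-0.12  0.04  2.06 -0.    1.04 -0.28] w 0.0201
nose in stand mm [ 6.6 39.9 53. ]
```

```bash
python3 -m jog '[[[0,1,0,0,0,0,0],[0,2,0,0,0,0,0],[0,3,0,0,0,0,0],[0,4,0,0,0,0,0],[0,4,0,0,0,0,0]]]'; python3 -m jog '[[[0,0.7,0,0,0,0,0],[0,1.5,0,0,0,0,0],[0,1.5,0,0,0,0,0]]]'
```

```text
t: 23.72
tool_pos: [0.5271, -0.0033, 0.0377]
tcp_rot: [-2.036, -2.393, 0.0]
ft_force: [0.7, -0.5, -1.6]
width: 0.0197
t: 24.1
tool_pos: [0.5268, -0.0019, 0.0377]
tcp_rot: [-2.036, -2.393, 0.0]
ft_force: [1.5, -0.4, -2.2]
width: 0.0194
```

```bash
python3 -m jog '[[[0,0.5,0,0,0,0,0],[0,1,0,0,0,0,0],[0,1,0,0,0,0,0]]]';python3 st.py 6.5 -40 53
```

```text
t: 24.48
tool_pos: [0.5267, -0.0009, 0.0376]
tcp_rot: [2.036, 2.393, -0.0]
ft_force: [1.0, -1.4, -1.4]
width: 0.0201
t 24.48 pos [526.7  -0.9  37.6] shift [-86.3  -0.8   0. ] turn [-0.     0.     0.009] F [ 1.  -1.4 -1.4] j [-0.1   0.03  2.06 -0.    1.04 -0.26] w 0.0201
nose in stand mm [ 6.6 46.3 53. ]
```

```bash
python3 -m jog '[[[0,0.5,0,0,0,0,0],[0,1,0,0,0,0,0],[0,1,0,0,0,0,0]]]'
```

```text
t: 24.85
tool_pos: [0.5265, 0.0001, 0.0377]
tcp_rot: [2.036, 2.393, -0.0]
ft_force: [1.4, -0.6, -2.4]
width: 0.0197
```

```bash
python3 -m jog '[[[0,0.5,0,0,0,0,0],[0,0.8,0,0,0,0,0],[0,0.8,0,0,0,0,0]]]';python3 st.py 6.5 -40 53
```

```text
t: 25.22
tool_pos: [0.5264, 0.0007, 0.0376]
tcp_rot: [2.036, 2.393, -0.0]
ft_force: [1.0, -2.3, -1.5]
width: 0.02
t 25.23 pos [526.4   0.7  37.6] shift [-88.   -0.8   0.1] turn [-0.     0.     0.009] F [ 1.  -2.3 -1.5] j [-0.1   0.03  2.06 -0.    1.04 -0.26] w 0.02
nose in stand mm [ 6.5 48.  53. ]
```

```bash
python3 -m jog '[[[0,0.5,0,0,0,0,0],[0,0.7,0,0,0,0,0],[0,0.7,0,0,0,0,0]]]'
```

```text
t: 25.6
tool_pos: [0.5264, 0.0008, 0.0377]
tcp_rot: [2.035, 2.392, -0.002]
ft_force: [1.7, -5.2, -3.1]
width: 0.0199
```

```bash
python3 -m jog '[[[0,0.5,0,0,0,0,0],[0,0.7,0,0,0,0,0],[0,0.7,0,0,0,0,0]]]'
```

```text
t: 25.98
tool_pos: [0.5264, 0.0008, 0.0377]
tcp_rot: [2.034, 2.392, -0.003]
ft_force: [1.3, -8.4, -3.2]
width: 0.0199
```

The axial force rises to 8 N with no further travel: the collar is on the face. Relaxing, letting go and lifting clear.

```bash
python3 -m jog '[[[0,-1,0,0,0,0,0],[0.3,-1,0,0,0,0,0],[0.4,-1,0,0,0,0,0],[0.5,-1,0,0,0,0,0],[0.5,-1,0,0,0,0,0],[0.5,-1,0,0,0,0,0],[0.5,-1,0,-10,0,0,0],[0.5,-1,0,-30,0,0,0],[0.5,-1,0,-70,0,0,0],[0.5,-1,0,-120,0,0,0],[0.5,-60,0,-160,0,0,0],[0.5,-120,0,-180,0,0,0],[0.5,-180,0,-180,0,0,0],[0.5,-240,0,-180,0,0,0],[0.5,-300,0,-180,0,0,0],[0.5,-300,0,-180,0,0,0]]]'
python3 - <<'E'
from rig import arm
import cv2,numpy as np,pickle
from h import *
t,s=arm.camera("top"),arm.camera("side")
pickle.dump({"top":t,"side":s},open("cams6.pkl","wb"))
cv2.imwrite("pics/m8.png",np.hstack([crop(s,250,190,80,80,5),crop(t,255,225,80,80,5)]))
E
```

```text
t: 27.98
tool_pos: [0.574, -0.2977, 0.2179]
tcp_rot: [2.041, 2.388, -0.001]
ft_force: [0.2, 0.8, -0.3]
width: 0.0478
```

View pics/m8.png

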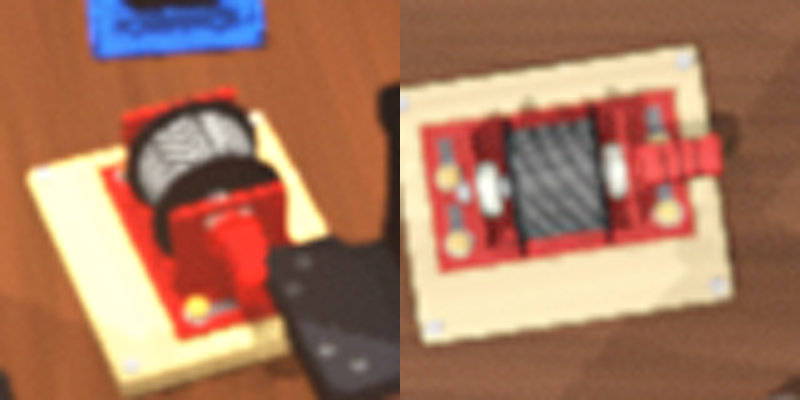

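The reel is on the stand with the axle through it. The nose tip shows beyond the second upright at crop (463,190) and the grip runs up to the first upright, its end at (722,156). A quick numeric check before handing in.

Run:
```python
import pickle
from h import *
t=pickle.load(open("cams6.pkl","rb"))["top"]
f=lambda P:(np.array(P,float)-[400,0]+.5)/5-.5+np.array([255,225])
X=back(t,f([[722,156],[460,190],[555,182]]),[.058,.053,.085]);st=np.array([.5085,.0646]);C,S=np.cos(.148),np.sin(.148)
print(((X[:,:2]-st)@np.array([[C,-S],[S,C]])*1000).round(1),"expect y -84, 47, 0")
```

```text
[[  6.5 -85.1]
 [  8.8  46.4]
 [  5.2  -2.8]] expect y -84, 47, 0
```

```bash
python3 -c "
from rig import arm
print(arm.job_done(), arm.get_obs()['t'])"
```

```text
the job is handed in; nothing more can be done
the job is handed in; nothing more can be done
```

The full reel is on the stand with the axle threaded through both uprights. I handed the job in at about 28 s, well inside the 72 s limit; no verdict was reported.

**What I did:** I lifted the full reel from the tray and set it down between the uprights. I then took the axle by its red grip, lined it up with the hole in the top view and slid it in by small steps. The force readings between steps stayed under about 3 N until the collar met the face. There the travel stopped and the force rose to about 8 N. I eased back slightly, let go and moved clear.

**Last checks:**

| Point (stand y) | Measured | Expected |
|---|---|---|
| Grip's far end | -85.1 mm | -84 mm |
| Nose tip | +46.4 mm | +47 mm |
| Reel centre | -2.8 mm | 0, allowed ±6.5 mm |

These come from the top camera and are good to about 2 mm. The collar position was not seen directly; it rests on the force stop and the grip and nose positions.

**Disagreements:**
- The top and side cameras differed by 2–3 mm on the stand's position before I moved.
- The bracket offset came out at 5–7 mm to +x, depending on how I measured it. The nose's final x read +8.8 mm in the top view and +6.5 mm from the arm's own position; the limit is 10.5 mm.
- I did not re-measure the bystanders or the empty reel at the end, and I noticed no contact with any of them.

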